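# Assemble the press-to-run spice mill and hold it running

### The arm

A 6-joint arm with a two-finger parallel gripper is mounted at the origin on the work surface. World frame = base frame: x ahead of the robot, y to its left, z up, the work surface at z = 0. Lengths are in m, angles in rad, forces in N, time in s.
With the tool pointing down it reaches from about 0.4 to 0.925 m from the base axis. Payload 3.4 kg.
Tool frame: the origin (TCP) lies at the centre of the arm's flange, where the gripper is bolted on; the fingertips stand 173 mm ahead of it and the grasp point (between the pads) lies 155 mm ahead of it (manip.grip_point_offset is the distance from the TCP to the grasp point, in m); z points along the fingers, y is the direction in which the jaws open and shut (so a half turn about z gives the same grasp; the last joint's range is limited). The gripper opens to 85 mm and grips with 20 to 120 N. Pads are 22 mm wide; open, the fingers measure 114 mm over their backs; the gripper's body (76 mm by 85 mm) begins 54 mm behind the grasp point. The pads swing forward as they close: fully open they stand 13 mm farther back than shut.
Start: joints at [-1.198, 0.307, 1.506, -0, 1.328, -0.073], TCP at [0.248, -0.519, 0.405] pointing down, gripper open.
Joint ranges: [-3.12, 3.12], [-1.05, 2.28], [0.14, 2.33], [-1.42, 4.57], [0.1, 2.73], [-2.68, 2.68]. Speed limits (rad/s): [2.57, 2.57, 3.14, 3.14, 3.14, 3.14].

### API

Orientations are given as a rotation vector (axis times angle).
In Python, from rig import status, eyes, hand_in, manip gives the robot as it stands.
- The arm moves only by the tool apply_moves, never from a script. Its argument "series" is text: rows parted by semicolons, each of 7 numbers parted by spaces: the shift along the tool's x, y, z in m, then the turn, a rotation vector about the tool's x, y, z in rad, then the opening, from 0 (shut) to 1 (fully open). A call has 1 to 12 rows; each row is the pose to reach, as a shift and turn from the pose commanded when the call began, along the tool's axes at that moment; what a row does not reach only later rows make up. A row lasts 1/12 s, in which the tool goes at most 41.7 mm and 7.16 degrees, less where a joint would pass 70% of its speed; a pose out of reach is approached as far as the arm can. A call with a gripper value outside its range is refused whole. The fingers move at their own pace and stop on an object; "force" is the grip in N (left out, the last holds). Time passes only in rows, so rows that repeat a pose let the fingers close. It gives the time, the measured TCP pose, the force and the opening at its end, in the units of the state.
- status.read_state(): the state, without advancing time (a new reading comes with each control period).
- eyes.grab_frame(name): name is "scene" or "side" or "wrist"; returns the picture (420x560x3 uint8, red, green, blue); there is no depth.
- eyes.calibration(name): a dict with "camera_matrix" (3x3 intrinsics, pixels), "extrinsics" (4x4, takes a point from camera to world coordinates); the wrist camera has in their place "tool_from_camera" (4x4, takes a point from camera to tool coordinates, whose origin is the TCP and whose axes are the flange's). Camera axes: x right, y down, z forward; pixel columns grow to the right and rows downward; lengths in m; the calibration is good to about 2 mm. A picture is of the moment at which its call begins: read the wrist's pose just before it. calibration takes no time and is no camera call.
- hand_in(): hands the job in, once; it reports no verdict.
The state is a dict: "t": time; "q": joint angles; "qd": joint speeds; "tau": joint torques, N m; "ee_pos": TCP position; "eef_rot": TCP orientation; "contact_force": force on the tool from outside, world axes, zero at the start; "torque": the same for the moment, N m; "grip_width": finger opening in m.
Only numpy, scipy, OpenCV 4.12 (cv2) and the standard library are available. Lean on these libraries where they do the work, as an engineer would, in place of code of your own. Each camera call takes 0.05 s, during which the arm holds its last target.

### The job

Put the spice mill together and run it: slip the orange collar over the upright drive shaft of the red mill base until it lies flat on the white switch plate, then fit the steel mill head over the same shaft, its hidden socket dropping onto the shaft, until it sits upright on the collar. Press the head straight down as far as the switch goes and finish while still holding the head by its knob, pressed down; do not let go at the end. Leave the other tea things where they stand.

Things in the scene. Friction and masses are not known exactly. Their poses are not given: they have to be found in the camera images.
- mill: Spice mill base, fixed to the table: red round housing, 120 mm diameter, with a flat black top rim (inner diameter 60 mm) 60 mm above its underside. Origin: centre of its underside, on the table; z up. In its middle stands a steel drive shaft, 14 mm diameter, its tip (2.5 mm chamfer) 103 mm above the underside. Around the shaft, inside the rim, lies the white switch plate.
- shaft_tip (a point): Centre of the drive shaft's tip, 103 mm above the underside of the mill base, on its axis.
- switch (a joint): Sprung white switch plate, 56 mm diameter, top 57 mm above the mill's underside when up (3 mm below the rim). 0 = up, 0.006 m = fully down; it springs back. 6 N starts it, 15 N is fully down; collar and head alone are too light. The head reaches it only through the collar: without it the head stops on the rim.
- collar: Loose orange plastic ring, outer diameter 44 mm, bore 17 mm right through, height 26 mm, about 40 g, lying flat; same either way up. Origin: centre of its underside, z along its axis. On the raised switch plate its underside is 57 mm and its top 83 mm above the mill's underside.
- head: Loose steel mill head, 0.18 to 0.35 kg, upright. Round skirt, 80 mm diameter, 30 mm high, sloping in up to 38 mm; then a black round knob, 40 mm diameter, from 38 to 78 mm. In the centre of the flat underside a blind socket, 17 mm diameter, 30 mm deep, for the shaft. Origin: centre of underside, z up. On the collar its underside is 83 mm above the mill's, 77 mm when fully pressed.
- knob (a point): Centre of the head's black knob, on its axis, 58 mm above the head's underside: the place to grip.
- teapot: Bystander: aluminium teapot with spout and black handle, 84 mm wide body, 112 mm high; origin at the centre of its underside.
- kettle: Bystander: green kettle with arched handle, 132 mm wide body, about 150 mm high; origin at the centre of its underside.
- bowl: Bystander: white bowl, 90 mm wide, 45 mm high; origin at the centre of its underside.
- glass_a: Bystander: amber tea glass, 52 mm wide, 70 mm high; origin at the centre of its underside.
- glass_b: Bystander: green tea glass, 52 mm wide, 70 mm high; origin at the centre of its underside.
- jar: Bystander: terracotta-coloured spice jar with brass cap, 60 mm wide, 95 mm high; origin at the centre of its underside.
- tin: Bystander: blue tin, 68 mm wide, 85 mm high; origin at the centre of its underside.
Things that resemble listed ones, but are neither listed nor needed, are in the scene too. What is shaped like the head but pink or purple is not meant.

How it is judged:
By the outcome, as a careful person would: the job done as asked, in the order asked, and still so for the second after the job is handed in, while the arm keeps its last pose, push and grip.
It also fails if it takes over 61 s, if anything falls off the work surface, if the arm or the gripper's body presses on something with over 40 N, if the wrist force passes 120 N, or if a joint passes its speed limit or range.

## Working session

There is one attempt and no reset: what is moved stays moved. The work goes in short steps, Python scripts to look and compute and a tool call to move; the robot and the scene stay as the last step left them, time stands still between calls to the robot, and variables do not carry over. Pictures are saved under pics/ and viewed, and the job is handed in when it is done.

Besides the shell and the picture viewer there is one more tool, called after "Request:" as name(argument=value, ...), one argument or row to a line, values as JSON. apply_moves: Moves the arm, as the interface text tells. Its arguments: {"type":"object","properties":{"series":{"type":"string"},"force":{"type":"number"}},"required":["series"]}

```bash
mkdir -p pics; ls; python3 - <<'E'
from rig import status, eyes, manip
import cv2
s=status.read_state(); print(s)
print(manip.grip_point_offset)
for n in ("scene","side","wrist"):
    im=eyes.grab_frame(n); cv2.imwrite(f"pics/{n}0.png",im[:,:,::-1]); print(n,eyes.calibration(n))
E
```

```text
pics
{'t': 0.0, 'q': array([-1.19748823e+00,  3.07564904e-01,  1.50772220e+00,  1.45348161e-05,
        1.32838602e+00, -7.34914969e-02]), 'qd': array([ 0.00015877,  0.00036585,  0.00048714, -0.00090896,  0.00052248,
       -0.00020403]), 'tau': array([-7.03341211e-04, -4.57556605e+01, -2.51914161e+01,  1.52258772e-04,
        1.35212400e-02, -3.39320798e-05]), 'ee_pos': array([ 0.24829942, -0.51822445,  0.40376689]), 'eef_rot': array([-3.06151679e+00, -6.95546359e-01,  4.65853332e-04]), 'contact_force': array([-0.42086244, -0.62346887,  0.17071519]), 'torque': array([0.02293153, 0.03112457, 0.01995527]), 'grip_width': 0.08546040023741036}
0.1547
scene {'camera_matrix': array([[511.65459919,   0.        , 283.34037695],
       [  0.        , 511.65459919, 201.94637569],
       [  0.        ,   0.        ,   1.        ]]), 'extrinsics': array([[ 0.87200282,  0.34823636, -0.34400947,  1.04619745],
       [ 0.48948778, -0.61520142,  0.61800398, -0.80277654],
       [ 0.00357634, -0.70728965, -0.70691482,  1.02881868],
       [ 0.        ,  0.        ,  0.        ,  1.        ]])}
side {
[... 272 characters left out ...]
8741539,  0.79255661, -1.12425185],
       [-0.01154296, -0.80219854, -0.59694578,  0.92846209],
       [ 0.        ,  0.        ,  0.        ,  1.        ]])}
wrist {'camera_matrix': array([[325.6666859 ,   0.        , 275.45441214],
       [  0.        , 325.6666859 , 204.0804664 ],
       [  0.        ,   0.        ,   1.        ]]), 'tool_from_camera': array([[-5.27707866e-04, -9.45604879e-01, -3.25316976e-01,
         8.35072648e-02],
       [ 9.99999608e-01, -2.67812354e-04, -8.43678660e-04,
        -1.29765139e-04],
       [ 7.10662752e-04, -3.25317294e-01,  9.45604650e-01,
         3.11703729e-02],
       [ 0.00000000e+00,  0.00000000e+00,  0.00000000e+00,
         1.00000000e+00]])}
```

View pics/scene0.png

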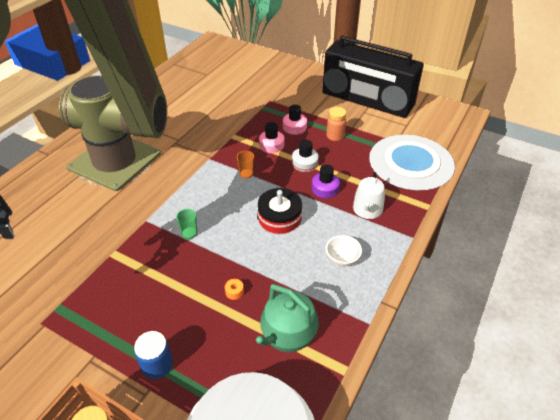

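View pics/side0.png

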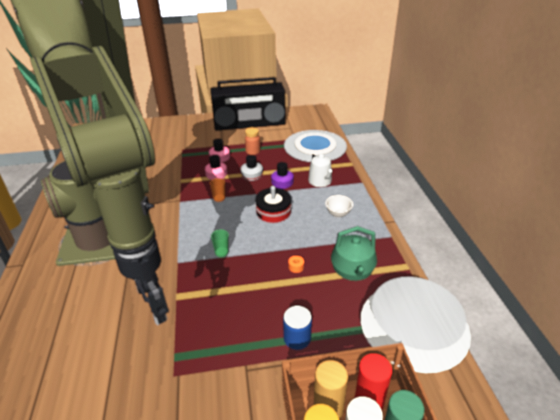

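View pics/wrist0.png

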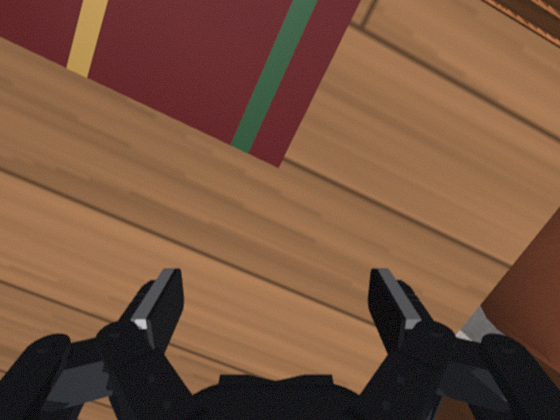

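The scene picture shows the collar at about (234,289), the mill at (280,210) with its shaft tip near (280,193), and the steel head at (306,156). The head stands between a pink decoy (271,138) and a purple one (326,181). Next I'll measure them.

```bash
cat > h.py <<'E'
import numpy as np, cv2
from scipy.spatial.transform import Rotation as R
from rig import status, eyes, manip
def cal(n,s=None):
    c=eyes.calibration(n); K=c["camera_matrix"]
    if n=="wrist":
        T=np.eye(4); T[:3,:3]=R.from_rotvec(s["eef_rot"]).as_matrix(); T[:3,3]=s["ee_pos"]
        return K,T@c["tool_from_camera"]
    return K,c["extrinsics"]
def ray(KT,uv):
    K,T=KT; d=T[:3,:3]@np.linalg.solve(K,[uv[0],uv[1],1.]); return T[:3,3],d
def onz(KT,uv,z):
    o,d=ray(KT,uv); return o+d*(z-o[2])/d[2]
def proj(KT,p):
    K,T=KT; c=T[:3,:3].T@(np.asarray(p)-T[:3,3]); u=K@c; return u[:2]/u[2]
def tri(a,b):
    A=[];y=[]
    for o,d in (a,b):
        d=d/np.linalg.norm(d); P=np.eye(3)-np.outer(d,d); A.append(P); y.append(P@o)
    return np.linalg.lstsq(np.vstack(A),np.hstack(y),rcond=None)[0]
def blobs(im,lo,hi,mn=30):
    m=cv2.inRange(cv2.cvtColor(im,cv2.COLOR_RGB2HSV),np.array(lo),np.array(hi))
    n,l,st,c=cv2.connectedComponentsWithStats(m)
    return m,[(st[i].tolist(),c[i].round(1).tolist()) for i in range(1,n) if st[i,4]>=mn]
E
python3 - <<'E'
from h import *
a=cv2.imread("pics/scene0.png"); b=cv2.imread("pics/side0.png")
c1=cv2.resize(a[120:310,210:370],None,fx=4,fy=4,interpolation=cv2.INTER_CUBIC)[:600]
c2=cv2.resize(b[140:280,200:360],None,fx=4,fy=4,interpolation=cv2.INTER_CUBIC)
cv2.imwrite("pics/s1.png",c1); cv2.imwrite("pics/d1.png",c2)
for n in("scene","side"):
    im=cv2.imread(f"pics/{n}0.png")[:,:,::-1]; KT=cal(n)
    for nm,lo,hi in(("orange",(5,180,150),(18,255,255)),("black",(0,0,0),(180,255,45))):
        m,B=blobs(im,lo,hi)
        for st,c in B:
            print(n,nm,st,c,onz(KT,c,.026 if nm=="orange" else .058).round(4))
E
```

```text
scene orange [236, 150, 18, 28, 285] [246.6, 163.2] [0.3819 0.163  0.026 ]
scene orange [224, 278, 20, 22, 167] [234.0, 291.1] [ 0.6025 -0.243   0.026 ]
scene orange [230, 283, 8, 7, 45] [233.4, 286.2] [ 0.5936 -0.2319  0.026 ]
scene black [323, 38, 100, 79, 3008] [373.7, 73.8] [0.5376 0.7724 0.058 ]
scene black [154, 96, 12, 37, 346] [159.5, 113.7] [0.0268 0.2009 0.058 ]
scene black [289, 105, 12, 15, 145] [294.4, 112.1] [0.4025 0.4246 0.058 ]
scene black [265, 122, 13, 16, 168] [271.0, 129.7] [0.3839 0.3055 0.058 ]
scene black [106, 134, 22, 11, 54] [118.6, 139.2] [0.0033 0.0345 0.058 ]
scene black [299, 140, 13, 16, 163] [305.2, 147.9] [0.5185 0.2784 0.058 ]
scene black [320, 165, 13, 17, 173] [326.2, 173.5] [0.6238 0.2057 0.058 ]
scene black [259, 189, 42, 33, 758] [279.7, 206.6] [0.5739 0.0259 0.058 ]
scene black [0, 197, 11, 28, 157] [3.9, 211.9] [-0.0467 -0.3477  0.058 ]
scene black [0, 228, 12, 10, 52] [5.0, 232.1] [ 0.0142 -0.3947  0.058 ]
side orange [214, 179, 10, 22, 162] [218.8, 189.7] [0.3894 0.1616 0.026 ]
side orange [288, 255, 17, 18, 217] [295.7, 263.8] [ 0.5877 -0.
[... 403 characters left out ...]
, 92] [251.1, 160.8] [0.5178 0.2803 0.058 ]
side black [277, 163, 10, 12, 102] [281.8, 168.5] [0.6216 0.2077 0.058 ]
side black [88, 164, 54, 17, 94] [113.8, 172.2] [0.0225 0.2932 0.058 ]
side black [134, 173, 10, 26, 74] [139.6, 185.6] [0.1224 0.1896 0.058 ]
side black [256, 189, 35, 23, 411] [273.0, 200.9] [0.562  0.0208 0.058 ]
side black [144, 206, 8, 24, 57] [147.3, 216.6] [0.1622 0.0105 0.058 ]
side black [135, 233, 25, 54, 542] [149.9, 262.1] [ 0.1853 -0.1967  0.058 ]
side black [0, 238, 9, 25, 109] [3.5, 251.2] [-0.2331 -0.0778  0.058 ]
side black [141, 281, 9, 11, 30] [144.6, 287.8] [ 0.1787 -0.2906  0.058 ]
side black [150, 292, 17, 30, 200] [157.9, 307.0] [ 0.2168 -0.3611  0.058 ]
```

View pics/s1.png

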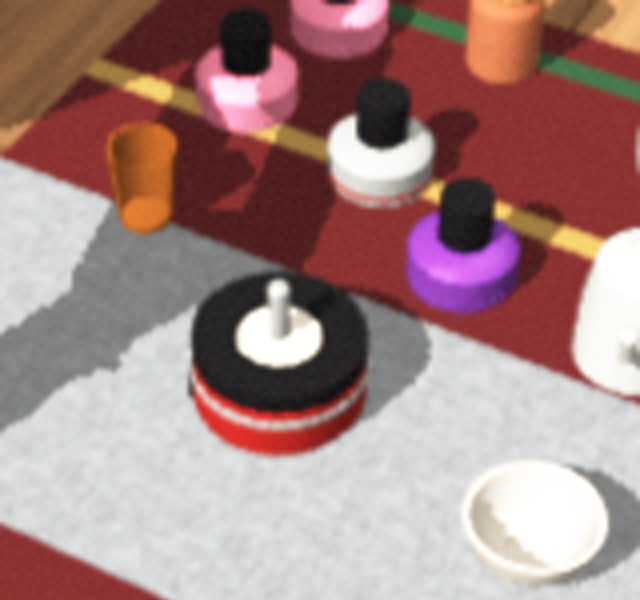

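View pics/d1.png

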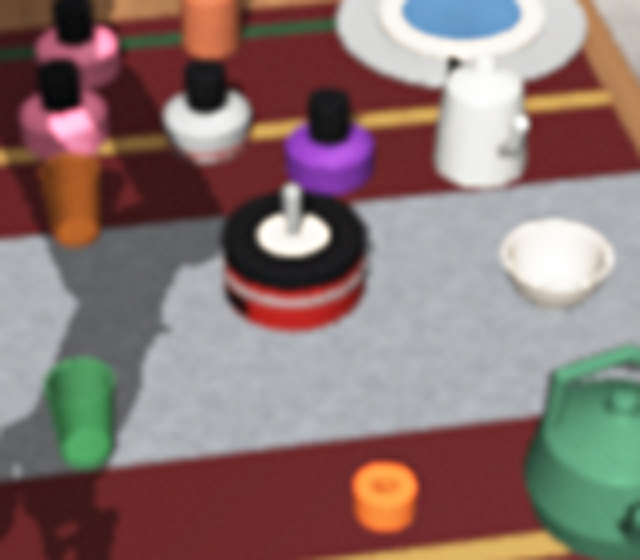

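```bash
cat >> h.py <<'E'
def plan(p,yaw,s=None,dz=0):
    """p: wanted grasp point world, yaw: angle of tool y axis in world; tool down. prints shift/turn in tool axes"""
    s=s or status.read_state()
    M=R.from_rotvec(s["eef_rot"]).as_matrix()
    y=np.array([np.cos(yaw),np.sin(yaw),0]); z=np.array([0,0,-1.]); x=np.cross(y,z)
    W=np.column_stack([x,y,z])
    tcp=np.asarray(p)-z*manip.grip_point_offset
    d=M.T@(tcp-s["ee_pos"]); r=R.from_matrix(M.T@W).as_rotvec()
    print("t",round(s["t"],2),"shift",d.round(4),"turn",r.round(4),"deg",np.degrees(np.linalg.norm(r)).round(1),"rows",max(np.linalg.norm(d)/.0417,np.degrees(np.linalg.norm(r))/7.16).round(1))
E
python3 - <<'E'
from h import *
s=status.read_state(); M=R.from_rotvec(s["eef_rot"]).as_matrix(); print(M.round(3))
S=cal("scene");D=cal("side")
print("tip",tri(ray(S,(279.5,191.2)),ray(D,(272.8,186.8))), onz(S,(279.5,191.2),.103),onz(D,(272.8,186.8),.103))
# plate / mill bbox centre of rim approx
print("head",tri(ray(S,(305.2,147.9)),ray(D,(251.1,160.8))))
print("collar",tri(ray(S,(233.8,289.8)),ray(D,(295.7,263.8))))
print("kettle", onz(S,(289,325),.06),onz(D,(354,255),.06))
# current yaw of y axis
print(np.arctan2(M[1,1],M[0,1]))
for p,y in (((.592,-.24,.145),np.pi/2),((.592,-.24,.145),-np.pi/2)): plan(p,y)
E
```

```text
[[ 0.902  0.432 -0.001]
 [ 0.432 -0.902  0.001]
 [ 0.    -0.002 -1.   ]]
tip [0.56551135 0.03964974 0.10017097] [0.56746895 0.03631077 0.103     ] [0.56482621 0.03667537 0.103     ]
head [0.51802698 0.27925601 0.05799216]
collar [ 0.59148587 -0.22901545  0.00970186]
kettle [ 0.76934016 -0.27752347  0.06      ] [ 0.74794384 -0.2705327   0.06      ]
-1.123978458435594
t 0.15 shift [ 0.4302 -0.1024  0.1045] turn [-3.0000e-04 -2.2000e-03 -2.6948e+00] deg 154.4 rows 21.6
t 0.15 shift [ 0.4302 -0.1024  0.1045] turn [-1.600e-03  2.000e-04  4.468e-01] deg 25.6 rows 10.9
```

```bash
python3 - <<'E'
from h import *
plan((.592,-.236,.145),-.785)
S=cal("scene");D=cal("side")
print(S[0] is not None, proj(S,(.592,-.24,.026)),proj(S,(.592,-.24,.0)))
E
```

```text
t 0.15 shift [ 0.4319 -0.106   0.1045] turn [-0.0015 -0.0004 -0.339 ] deg 19.4 rows 11.0
True [230.95994605 288.37596849] [231.70317679 294.72723762]
```

Request:
apply_moves(
  series="0.432 -0.106 0.104 0 0 -0.34 1;0.432 -0.106 0.104 0 0 -0.34 1;0.432 -0.106 0.104 0 0 -0.34 1;0.432 -0.106 0.104 0 0 -0.34 1;0.432 -0.106 0.104 0 0 -0.34 1;0.432 -0.106 0.104 0 0 -0.34 1;0.432 -0.106 0.104 0 0 -0.34 1;0.432 -0.106 0.104 0 0 -0.34 1;0.432 -0.106 0.104 0 0 -0.34 1;0.432 -0.106 0.104 0 0 -0.34 1;0.432 -0.106 0.104 0 0 -0.34 1;0.432 -0.106 0.104 0 0 -0.34 1",
)

```text
t: 1.15
ee_pos: [0.5966, -0.2314, 0.2984]
eef_rot: [-2.896, -1.21, -0.004]
contact_force: [-0.4, -0.1, 0.6]
grip_width: 0.0852
```

Request:
apply_moves(
  series="0 0 0 0 0 0 1;0 0 0 0 0 0 1",
)

```text
t: 1.32
ee_pos: [0.5919, -0.2361, 0.3001]
eef_rot: [-2.9, -1.206, 0.003]
contact_force: [0.1, 0.8, 1.0]
grip_width: 0.0851
```

```bash
python3 - <<'E'
from h import *
s=status.read_state(); im=eyes.grab_frame("wrist"); cv2.imwrite("pics/w1.png",im[:,:,::-1])
print(s["t"],s["ee_pos"],s["eef_rot"],s["qd"].round(3))
KT=cal("wrist",s)
m,B=blobs(im,(5,180,130),(18,255,255))
for st,c in B: print(st,c,onz(KT,c,.026))
plan((.592,-.236,.145),-.785,s)
E
```

```text
1.3167 [ 0.59193806 -0.23610222  0.30013378] [-2.90023502e+00 -1.20561346e+00  2.55791671e-03] [-0.031 -0.019  0.009 -0.001  0.001  0.001]
[241, 165, 55, 58, 481] [265.2, 179.8] [ 0.59950971 -0.21616735  0.026     ]
[257, 186, 24, 24, 280] [268.8, 200.1] [ 0.58978821 -0.22969645  0.026     ]
t 1.32 shift [ 0.0001 -0.      0.0004] turn [-0.0013  0.0012  0.0021] deg 0.2 rows 0.0
```

View pics/w1.png

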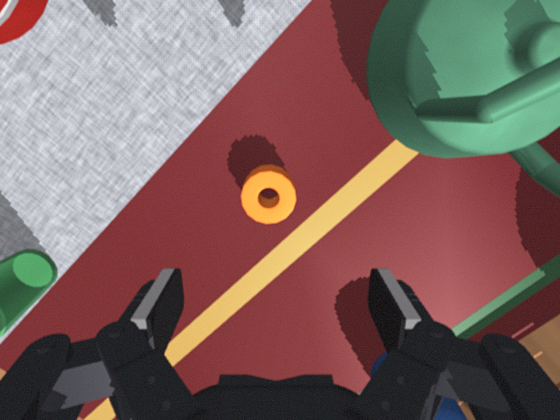

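The wrist picture shows the collar centred near (268,197), with the kettle clear to the upper right. I'll fit its top circle.

```bash
cat >> h.py <<'E'
def orange_top(im,KT,z=.026,lo=(8,120,200),hi=(28,255,255),box=None):
    hsv=cv2.cvtColor(im,cv2.COLOR_RGB2HSV); m=cv2.inRange(hsv,np.array(lo),np.array(hi))
    if box: 
        k=np.zeros_like(m); x0,y0,x1,y1=box; k[y0:y1,x0:x1]=255; m&=k
    cs,_=cv2.findContours(m,cv2.RETR_EXTERNAL,cv2.CHAIN_APPROX_NONE); c=max(cs,key=cv2.contourArea)
    e=cv2.fitEllipse(c); return e,onz(KT,e[0],z)
E
python3 - <<'E'
from h import *
s=status.read_state(); KT=cal("wrist",s)
im=cv2.imread("pics/w1.png")[:,:,::-1].copy()
hsv=cv2.cvtColor(im,cv2.COLOR_RGB2HSV)
print([ (v,hsv[v,268].tolist()) for v in range(160,228,4)])
e,p=orange_top(im,KT,box=(230,150,310,240)); print(e,p)
e,p=orange_top(im,KT,lo=(14,120,200),box=(230,150,310,240)); print(e,p)
plan((p[0],p[1],.028),-.785,s)
print("tip in view?",proj(KT,(.566,.0365,.103)))
E
```

```text
[(160, [178, 142, 88]), (164, [7, 166, 117]), (168, [12, 204, 161]), (172, [16, 179, 255]), (176, [18, 174, 255]), (180, [18, 172, 255]), (184, [19, 171, 255]), (188, [8, 184, 147]), (192, [179, 142, 86]), (196, [177, 143, 84]), (200, [11, 197, 159]), (204, [11, 199, 163]), (208, [12, 196, 245]), (212, [18, 175, 255]), (216, [18, 173, 255]), (220, [19, 173, 255]), (224, [3, 160, 166])]
((268.1224060058594, 196.8784942626953), (52.196529388427734, 54.42582321166992), 97.09091186523438) [ 0.59093393 -0.22823516  0.026     ]
((268.2795104980469, 197.14268493652344), (50.18318176269531, 52.906253814697266), 97.42672729492188) [ 0.59086633 -0.22847503  0.026     ]
t 1.37 shift [ 0.0055 -0.0062  0.1179] turn [-0.0008  0.0009  0.0008] deg 0.1 rows 2.8
tip in view? [-261.79400063 -155.91622602]
```

Request:
apply_moves(
  series="0.0055 -0.006 0.03 0 0 0 1;0.0055 -0.006 0.06 0 0 0 1;0.0055 -0.006 0.09 0 0 0 1;0.0055 -0.006 0.11 0 0 0 1;0.0055 -0.006 0.12 0 0 0 1;0.0055 -0.006 0.12 0 0 0 1;0.0055 -0.006 0.12 0 0 0 1",
  force=40,
)

```text
t: 1.95
ee_pos: [0.5914, -0.2293, 0.1812]
eef_rot: [2.902, 1.202, -0.0]
contact_force: [-0.3, 0.5, 0.3]
grip_width: 0.0853
```

Request:
apply_moves(
  series="0 0 0 0 0 0 0.3;0 0 0 0 0 0 0.3;0 0 0 0 0 0 0.3;0 0 0 0 0 0 0.3;0 0 0 0 0 0 0.3;0 0 0 0 0 0 0.3;0 0 0 0 0 0 0.3;0 0 0 0 0 0 0.3",
)

```text
t: 2.62
ee_pos: [0.5923, -0.2284, 0.1826]
eef_rot: [2.899, 1.204, 0.002]
contact_force: [-2.2, 0.4, 5.6]
grip_width: 0.0423
```

```bash
python3 - <<'E'
from h import *
s=status.read_state(); im=eyes.grab_frame("wrist"); cv2.imwrite("pics/w2.png",im[:,:,::-1])
print(s["t"],s["ee_pos"],s["eef_rot"],s["grip_width"],s["contact_force"])
E
```

```text
2.6167 [ 0.59233804 -0.22838696  0.18260029] [2.89936656e+00 1.20400514e+00 2.45715386e-03] 0.04233692260594331 [-2.16134317  0.42722962  5.55820325]
```

View pics/w2.png

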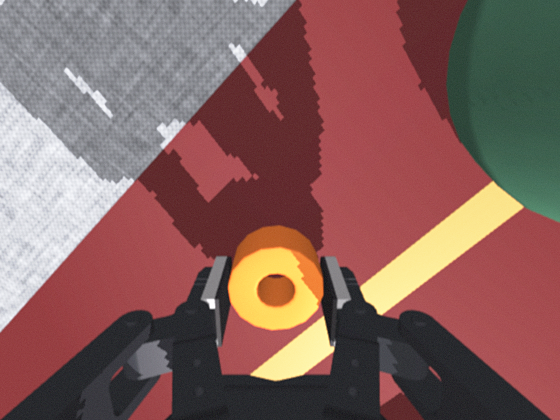

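The collar is held between the pads, its bore near (276,290), at a width of 42 mm. Next I'll lift it and move it towards the shaft.

Request:
apply_moves(
  series="0 0 -0.02 0 0 0 0.3;0 0 -0.06 0 0 0 0.3;0 0 -0.1 0 0 0 0.3;0 0 -0.14 0 0 0 0.3;0 0 -0.17 0 0 0 0.3;0 0 -0.17 0 0 0 0.3;0 0 -0.17 0 0 0 0.3",
)

```text
t: 3.25
ee_pos: [0.5925, -0.2283, 0.3542]
eef_rot: [2.897, 1.203, 0.007]
contact_force: [1.0, 0.1, -0.9]
grip_width: 0.0427
```

```bash
python3 - <<'E'
from h import *
s=status.read_state(); im=eyes.grab_frame("wrist"); cv2.imwrite("pics/w3.png",im[:,:,::-1])
print(s["t"],s["ee_pos"],s["eef_rot"],s["grip_width"],s["contact_force"])
a=eyes.grab_frame("side")
cv2.imwrite("pics/d3.png",cv2.resize(a[130:290,200:360],None,fx=3.7,fy=3.7,interpolation=cv2.INTER_CUBIC)[:,:,::-1])
plan((.566,.0365,.19),-.785,s)
E
```

```text
3.25 [ 0.59245995 -0.22827897  0.35422408] [2.89671987 1.20271249 0.00732291] 0.042674664638308185 [ 0.95825339  0.11297856 -0.90149991]
t 3.25 shift [ 0.1688 -0.2057  0.0086] turn [ 0.0065 -0.0024  0.0013] deg 0.4 rows 6.4
```

View pics/w3.png

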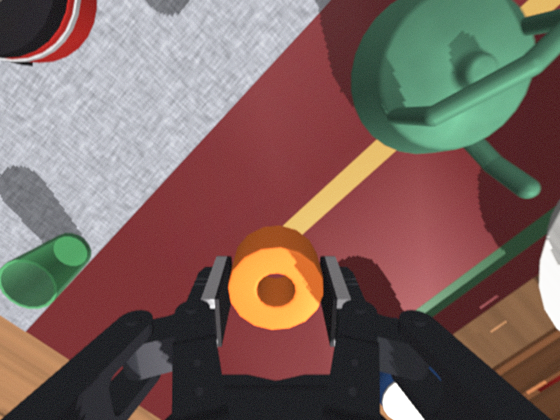

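View pics/d3.png

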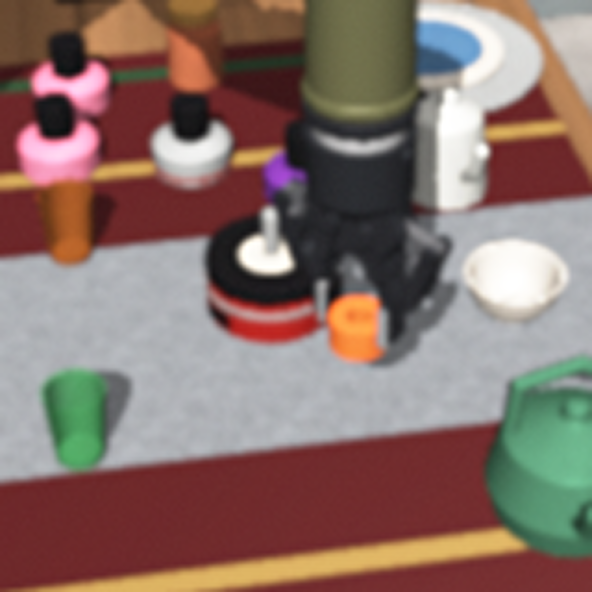

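```bash
python3 - <<'E'
from h import *
s=status.read_state()
plan((.5165,-.013,.190),-.785,s)
E
```

```text
t 3.35 shift [ 0.0994 -0.2046  0.0057] turn [-0.0011  0.0004  0.0012] deg 0.1 rows 5.5
```

Request:
apply_moves(
  series="0.099 -0.205 0.006 0 0 0 0.3;0.099 -0.205 0.006 0 0 0 0.3;0.099 -0.205 0.006 0 0 0 0.3;0.099 -0.205 0.006 0 0 0 0.3;0.099 -0.205 0.006 0 0 0 0.3;0.099 -0.205 0.006 0 0 0 0.3;0.099 -0.205 0.006 0 0 0 0.3;0.099 -0.205 0.006 0 0 0 0.3;0.099 -0.205 0.006 0 0 0 0.3",
)

```text
t: 4.1
ee_pos: [0.5167, -0.0136, 0.3437]
eef_rot: [-2.901, -1.205, 0.003]
contact_force: [-0.2, -1.2, 0.2]
grip_width: 0.0425
```

```bash
python3 - <<'E'
from h import *
s=status.read_state(); im=eyes.grab_frame("wrist"); cv2.imwrite("pics/w4.png",im[:,:,::-1])
np.save("s4.npy",s,allow_pickle=True)
print(s["t"],s["ee_pos"],s["eef_rot"],s["grip_width"],s["qd"].round(3))
KT=cal("wrist",s); print(proj(KT,(.566,.0365,.103)))
E
```

```text
4.1 [ 0.51669723 -0.01362752  0.34365656] [-2.90112326e+00 -1.20492128e+00  2.68044706e-03] 0.04246699050886635 [-0.022  0.001 -0.019 -0.     0.002  0.004]
[275.67340529 114.09888802]
```

View pics/w4.png

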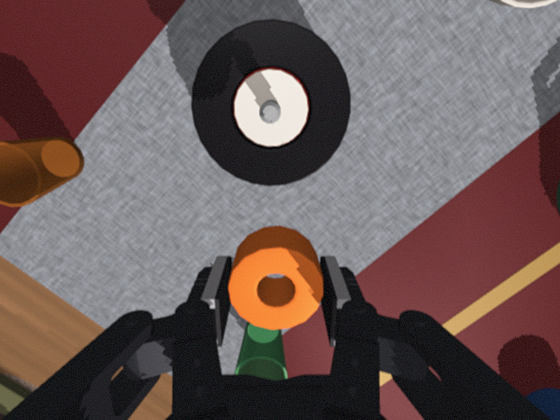

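The picture shows the mill rim centred near (271,102), the shaft tip near (270,113), and the held collar bore near (276,290). I'll measure each of these.

```bash
python3 - <<'E'
from h import *
s=np.load("s4.npy",allow_pickle=True).item(); KT=cal("wrist",s)
im=cv2.imread("pics/w4.png")[:,:,::-1].copy()
hsv=cv2.cvtColor(im,cv2.COLOR_RGB2HSV)
m=cv2.inRange(hsv,(0,0,0),(180,255,62)); m[200:]=0
cs,_=cv2.findContours(m,cv2.RETR_EXTERNAL,cv2.CHAIN_APPROX_NONE); c=max(cs,key=cv2.contourArea)
e=cv2.fitEllipse(cv2.convexHull(c)); print("rim",e,onz(KT,e[0],.060))
w=cv2.inRange(hsv,(0,0,0),(180,255,90))[60:155,225:315]
# white plate outer: ring inner edge
hole=np.zeros(m.shape,np.uint8); cv2.drawContours(hole,[c],-1,255,-1); inner=cv2.bitwise_and(hole,cv2.bitwise_not(m)); inner=cv2.morphologyEx(inner,cv2.MORPH_OPEN,np.ones((5,5)))
cs,_=cv2.findContours(inner,cv2.RETR_EXTERNAL,cv2.CHAIN_APPROX_NONE); c=max(cs,key=cv2.contourArea)
e2=cv2.fitEllipse(cv2.convexHull(c)); print("inner",e2,onz(KT,e2[0],.0585))
# collar hole/top
o=cv2.inRange(hsv,(3,120,60),(28,255,255)); o[:225]=0;o[330:]=0;o[:,:228]=0;o[:,325:]=0
cv2.imwrite("pics/z4.png",np.hstack([cv2.resize(im[85:145,235:305,::-1],None,fx=5.5,fy=5.5,interpolation=cv2.INTER_CUBIC),cv2.resize(im[225:285+50,220:330,::-1],(385,330),interpolation=cv2.INTER_CUBIC)]))
T=eyes.calibration("wrist")["tool_from_camera"];KT2=(KT[0],T)
for uv in ((275.5,289),(275.5,288)): print("collar top in tool",onz(KT2,uv,.1566))
for uv in ((270,113),): print("tip",onz(KT,uv,.103))
E
```

```text
rim ((270.4141540527344, 101.75089263916016), (158.35110473632812, 165.59268188476562), 175.30242919921875) [0.56752151 0.04360844 0.06      ]
inner ((270.7936096191406, 106.76404571533203), (75.89728546142578, 79.86962127685547), 179.9163360595703) [0.56513654 0.04087601 0.0585    ]
collar top in tool [ 0.00027783 -0.00031737  0.1566    ]
collar top in tool [ 0.00079684 -0.00031712  0.1566    ]
tip [0.56397278 0.03945072 0.103     ]
```

View pics/z4.png

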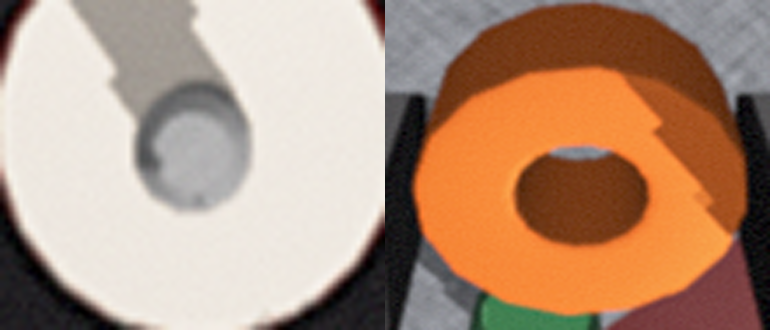

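```bash
python3 - <<'E'
from h import *
s=np.load("s4.npy",allow_pickle=True).item(); KT=cal("wrist",s)
print(onz(KT,(270,112.8),.1005))
plan((.5640,.0393,.302-.1547),-.785)
E
```

```text
[0.56392113 0.03946166 0.1005    ]
t 4.15 shift [ 0.071  -0.0045  0.0418] turn [-0.0005  0.0011  0.0005] deg 0.1 rows 2.0
```

Request:
apply_moves(
  series="0.03 -0.002 0 0 0 0 0.3;0.06 -0.004 0 0 0 0 0.3;0.071 -0.0045 0.01 0 0 0 0.3;0.071 -0.0045 0.03 0 0 0 0.3;0.071 -0.0045 0.042 0 0 0 0.3;0.071 -0.0045 0.042 0 0 0 0.3;0.071 -0.0045 0.042 0 0 0 0.3;0.071 -0.0045 0.042 0 0 0 0.3",
)

```text
t: 4.82
ee_pos: [0.5639, 0.0392, 0.3028]
eef_rot: [2.902, 1.203, -0.0]
contact_force: [-0.3, 0.8, -1.2]
grip_width: 0.0427
```

```bash
python3 - <<'E'
from h import *
s=status.read_state()
print(s["t"],s["ee_pos"],s["eef_rot"],s["grip_width"],s["qd"].round(3))
a=eyes.grab_frame("side");b=eyes.grab_frame("scene");cv2.imwrite("pics/d5f.png",a[:,:,::-1]);cv2.imwrite("pics/s5f.png",b[:,:,::-1])
S=cal("scene");D=cal("side")
f=lambda im,x,y:cv2.resize(im[y:y+70,x:x+60],None,fx=6,fy=6,interpolation=cv2.INTER_CUBIC)[:,:,::-1]
cv2.imwrite("pics/z5.png",np.hstack([f(a,243,155),f(b,250,160)]))
E
```

```text
4.8167 [0.56393136 0.03923945 0.30275784] [ 2.90208331e+00  1.20257101e+00 -7.14592845e-05] 0.04268610683473353 [ 0.005 -0.016 -0.01   0.002 -0.     0.001]
```

View pics/z5.png

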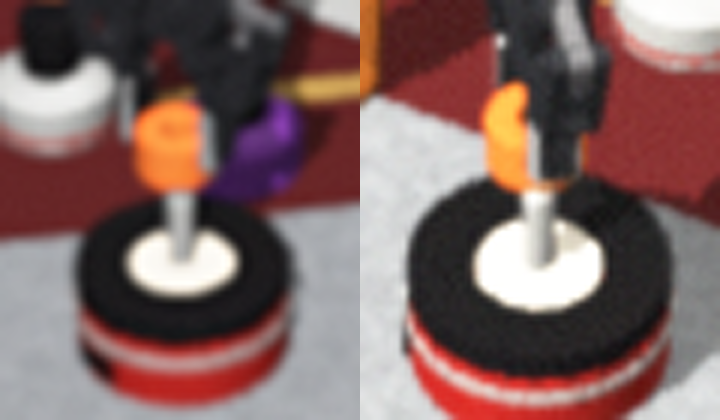

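```bash
python3 - <<'E'
from h import *
S=cal("scene");D=cal("side")
for n,KT in(("d",D),("s",S)):
    im0=cv2.imread(f"pics/{'side' if n=='d' else 'scene'}0.png"); im=cv2.imread(f"pics/{n}5f.png")
    rows=range(186,196) if n=="d" else range(190,202)
    x0,x1=(264,283) if n=="d" else (270,290)
    if n=="d": print(n,[ (v,im0[v,x0:x1].mean(1).astype(int).tolist()) for v in (186,188,190,193)])
    else: print(n,[ (v,im0[v,x0:x1].mean(1).astype(int).tolist()) for v in (190,193,196,198)])
    hsv=cv2.cvtColor(im,cv2.COLOR_BGR2HSV); o=cv2.inRange(hsv,(3,150,120),(25,255,255))
    reg=(slice(165,192),slice(255,290)) if n=="d" else (slice(168,198),slice(262,295))
    for v in range(reg[0].start,reg[0].stop):
        xs=np.flatnonzero(o[v,reg[1]])
        if len(xs): print(v,xs.min()+reg[1].start,xs.max()+reg[1].start,end="; ")
    print()
    print("pred collar silhouettes")
    for p in((.5642,.0392),(.5659,.0395)):
        x=KT[1][:3,0]; x=x*np.array([1,1,0]);x/=np.linalg.norm(x)
        for z in(.120,.146): print(p,z,proj(KT,np.r_[p,z]-.022*x),proj(KT,np.r_[p,z]+.022*x),proj(KT,np.r_[p,z-.02]))
E
```

```text
d [(186, [62, 61, 63, 61, 60, 62, 90, 137, 172, 174, 147, 116, 106, 110, 113, 115, 119, 122, 121]), (188, [56, 51, 48, 42, 39, 53, 106, 174, 215, 217, 176, 102, 52, 49, 59, 66, 73, 79, 83]), (190, [32, 30, 27, 26, 26, 38, 84, 145, 184, 186, 148, 80, 27, 19, 22, 26, 28, 29, 27]), (193, [25, 26, 36, 63, 101, 133, 145, 160, 180, 180, 150, 106, 105, 116, 94, 56, 32, 25, 26])]
171 270 273; 172 268 274; 173 267 275; 174 266 275; 175 266 275; 176 266 275; 177 265 275; 178 265 275; 179 265 275; 180 265 275; 181 265 275; 182 265 275; 183 265 275; 184 265 276; 185 266 276; 186 267 275; 
pred collar silhouettes
(0.5642, 0.0392) 0.12 [265.51902632 182.11993398] [279.19897827 181.98986185] [272.51962607 187.13401197]
(0.5642, 0.0392) 0.146 [265.22979911 175.38973327] [279.06053796 175.25677702] [272.30933874 180.51451357]
(0.5659, 0.0395) 0.12 [266.0306217  182.01364083] [279.70636298 181.88358713] [273.02482885 187.02702165]
(0.5659, 0.0395) 0.146 [265.74712516 175.28441677] [279.57356003 175.15148028] [272.82012977 180.40844913]
s [(190, [43, 40, 36, 37, 38, 38, 52, 112, 186, 204, 193, 127, 62,
[... 324 characters left out ...]
)]
173 276 276; 174 274 277; 175 272 277; 176 271 277; 177 270 277; 178 270 277; 179 270 277; 180 270 277; 181 270 277; 182 271 287; 183 271 287; 184 272 287; 185 272 287; 186 272 287; 187 272 287; 188 272 277; 189 272 277; 190 273 283; 191 274 276; 
pred collar silhouettes
(0.5642, 0.0392) 0.12 [270.47119374 185.35085144] [287.41603142 185.3951008 ] [278.96300333 190.93772643]
(0.5642, 0.0392) 0.146 [270.32697165 177.93651057] [287.50951134 177.98201009] [278.93817719 183.68038377]
(0.5659, 0.0395) 0.12 [271.09496978 185.50282177] [288.04485057 185.54707172] [279.58271033 191.08975221]
(0.5659, 0.0395) 0.146 [270.95945699 178.08835248] [288.14718231 178.13385298] [279.56647966 183.83233063]
```

Three views agree that the shaft is at about (0.564, 0.039). In the side view the collar is at rows 171 to 186 above the shaft, aligned to within about 1 mm. I'll lower it.

Request:
apply_moves(
  series="0 0 0.008 0 0 0 0.3;0 0 0.016 0 0 0 0.3;0 0 0.02 0 0 0 0.3;0 0 0.025 0 0 0 0.3;0 0 0.03 0 0 0 0.3;0 0 0.03 0 0 0 0.3",
)

```text
t: 5.42
ee_pos: [0.5635, 0.0402, 0.2716]
eef_rot: [-2.901, -1.204, 0.001]
contact_force: [0.5, 0.1, -1.8]
grip_width: 0.0428
```

```bash
python3 - <<'E'
from h import *
s=status.read_state()
print(s["t"],s["ee_pos"],s["grip_width"],s["contact_force"],s["torque"].round(2))
a=eyes.grab_frame("side");w=eyes.grab_frame("wrist")
f=lambda im,x,y:cv2.resize(im[y:y+70,x:x+60],None,fx=6,fy=6,interpolation=cv2.INTER_CUBIC)[:,:,::-1]
g=cv2.resize(w[220:340,215:335],(420,420),interpolation=cv2.INTER_CUBIC)[:,:,::-1]
cv2.imwrite("pics/z6.png",np.hstack([f(a,243,155),g]))
E
```

```text
5.4167 [0.5635017  0.04018239 0.27156613] 0.04275491055866314 [ 0.46411956  0.08134238 -1.78028196] [ 0.05 -0.11  0.03]
```

View pics/z6.png

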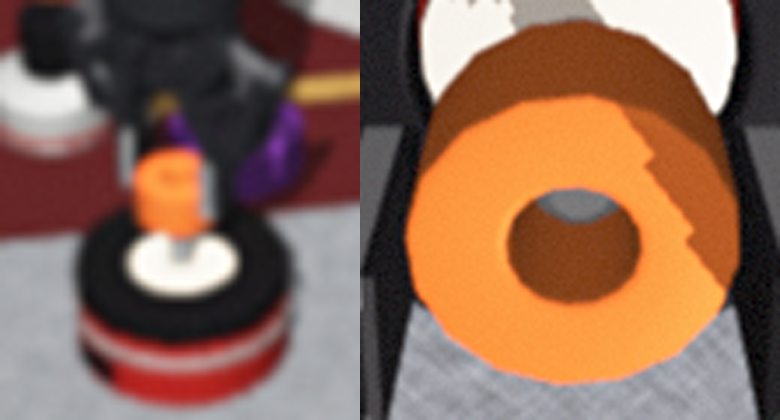

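The shaft tip shows inside the bore and the force is near zero, so the collar is threaded. I'll lower it further.

Request:
apply_moves(
  series="0 0 0.008 0 0 0 0.3;0 0 0.016 0 0 0 0.3;0 0 0.024 0 0 0 0.3;0 0 0.03 0 0 0 0.3;0 0 0.031 0 0 0 0.3;0 0 0.031 0 0 0 0.3",
)

```text
t: 6.02
ee_pos: [0.5635, 0.0401, 0.2409]
eef_rot: [-2.901, -1.204, 0.001]
contact_force: [1.4, 0.3, -0.5]
grip_width: 0.0425
```

Request:
apply_moves(
  series="0 0 0 0 0 0 0.55;0 0 0 0 0 0 0.7;0 0 0 0 0 0 0.7;0 0 0 0 0 0 0.7;0 0 0 0 0 0 0.7;0 0 0 0 0 0 0.7",
)

```text
t: 6.52
ee_pos: [0.5635, 0.0401, 0.2419]
eef_rot: [2.902, 1.204, 0.0]
contact_force: [-0.1, -0.1, 0.2]
grip_width: 0.0595
```

```bash
python3 - <<'E'
from h import *
s=status.read_state()
print(s["t"],s["ee_pos"],s["grip_width"],s["contact_force"],s["torque"].round(2))
a=eyes.grab_frame("side");w=eyes.grab_frame("wrist")
f=lambda im,x,y:cv2.resize(im[y:y+70,x:x+60],None,fx=6,fy=6,interpolation=cv2.INTER_CUBIC)[:,:,::-1]
g=cv2.resize(w[220:340,215:335],(420,420),interpolation=cv2.INTER_CUBIC)[:,:,::-1]
cv2.imwrite("pics/z7.png",np.hstack([f(a,243,155),g]))
E
```

```text
6.5167 [0.56350205 0.04011415 0.24190238] 0.05954793744935839 [-0.09774149 -0.06668099  0.20494295] [0.03 0.   0.01]
```

View pics/z7.png

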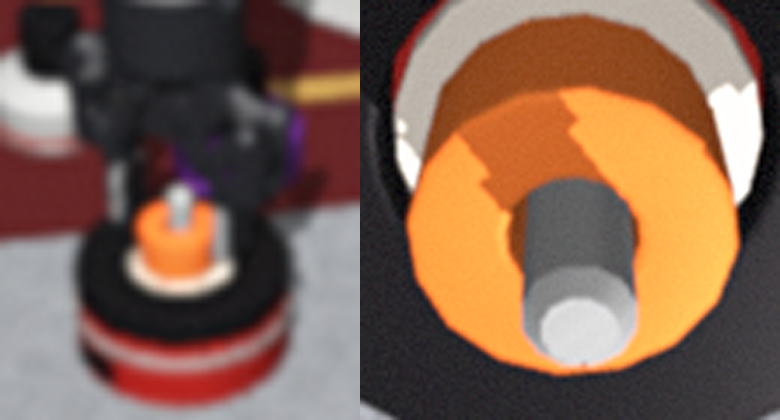

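The collar lies flat on the plate with the shaft through it, the tip showing at about (278,315) in the wrist view. I'll lift off and go to the head.

```bash
python3 - <<'E'
from h import *
s=status.read_state()
KT=cal("wrist",s); print("tip",onz(KT,(277.9,314.9),.103), proj(KT,(.564,.0393,.103)))
T=eyes.calibration("wrist")["tool_from_camera"]; print("tip in tool",onz((KT[0],T),(277.9,314.9),s["ee_pos"][2]-.103))
# gripper lift then to head hover: yaw candidates
for y in(-1.178-.785,-1.178,-.785): plan((.518,.279,.215),y,s)
print(s["q"])
E
```

```text
tip [0.56412868 0.03977286 0.103     ] [278.51054892 315.797162  ]
tip in tool [0.00016159 0.00064764 0.13883755]
t 6.62 shift [ 0.137  -0.2009 -0.1279] turn [ 0.000e+00 -2.000e-04  1.179e+00] deg 67.6 rows 9.4
t 6.62 shift [ 0.137  -0.2009 -0.1279] turn [ 1.00e-04 -1.00e-04  3.94e-01] deg 22.6 rows 6.6
t 6.62 shift [ 0.137  -0.2009 -0.1279] turn [ 0.0001 -0.0001  0.001 ] deg 0.1 rows 6.6
[-3.69800516e-03  4.61984263e-01  1.73010100e+00 -1.59411188e-06
  9.49339450e-01  7.80307921e-01]
```

Request:
apply_moves(
  series="0 0 -0.015 0 0 0 0.7;0 0 -0.05 0 0 0 1;0 0 -0.09 0 0 0 1;0 0 -0.12 0 0 0 1;0 0 -0.12 0 0 0 1;0 0 -0.12 0 0 0 1",
)

```text
t: 7.12
ee_pos: [0.5642, 0.0401, 0.3642]
eef_rot: [2.9, 1.203, 0.008]
contact_force: [0.3, -0.5, 0.0]
grip_width: 0.0853
```

```bash
python3 - <<'E'
from h import *
plan((.518,.279,.205),-1.178)
E
```

```text
t 7.12 shift [ 0.1365 -0.2014  0.0042] turn [ 0.0032 -0.0047  0.394 ] deg 22.6 rows 5.8
```

Request:
apply_moves(
  series="0.1365 -0.2015 0.004 0 0 0.394 1;0.1365 -0.2015 0.004 0 0 0.394 1;0.1365 -0.2015 0.004 0 0 0.394 1;0.1365 -0.2015 0.004 0 0 0.394 1;0.1365 -0.2015 0.004 0 0 0.394 1;0.1365 -0.2015 0.004 0 0 0.394 1;0.1365 -0.2015 0.004 0 0 0.394 1;0.1365 -0.2015 0.004 0 0 0.394 1;0.1365 -0.2015 0.004 0 0 0.394 1",
)

```text
t: 7.87
ee_pos: [0.5166, 0.2789, 0.3561]
eef_rot: [3.079, 0.615, -0.005]
contact_force: [-0.0, -1.3, -0.8]
grip_width: 0.0855
```

```bash
python3 - <<'E'
from h import *
s=status.read_state(); im=eyes.grab_frame("wrist"); cv2.imwrite("pics/w8.png",im[:,:,::-1])
np.save("s8.npy",s,allow_pickle=True)
print(s["t"],s["ee_pos"],s["eef_rot"],s["qd"].round(3))
a=eyes.grab_frame("scene");cv2.imwrite("pics/s8.png",cv2.resize(a[130:330,180:380],None,fx=3,fy=3,interpolation=cv2.INTER_CUBIC)[:,:,::-1])
E
```

```text
7.8667 [0.51660381 0.27892291 0.35606271] [ 3.07911298  0.61519361 -0.00490021] [-0.035 -0.011 -0.002 -0.004  0.002  0.001]
```

View pics/w8.png

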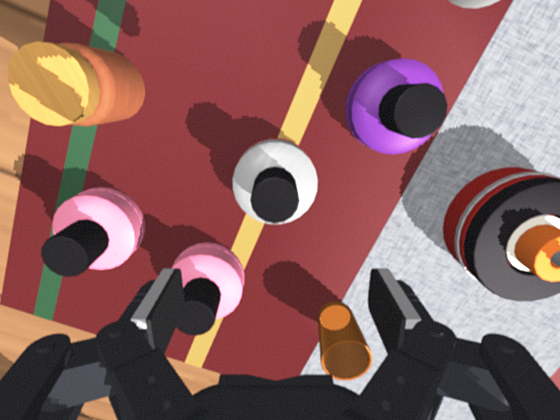

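View pics/s8.png

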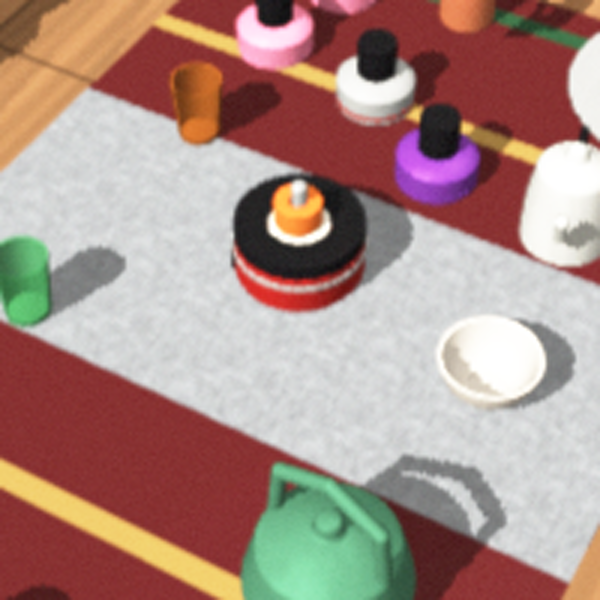

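```bash
python3 - <<'E'
from h import *
s=np.load("s8.npy",allow_pickle=True).item(); KT=cal("wrist",s)
im=cv2.imread("pics/w8.png")[:,:,::-1].copy()
hsv=cv2.cvtColor(im,cv2.COLOR_RGB2HSV); m=cv2.inRange(hsv,(0,0,0),(180,255,60))[130:240,225:330]
n,l,st,c=cv2.connectedComponentsWithStats(m); i=1+st[1:,4].argmax(); print(st[i]+np.array([225,130,0,0,0]))
pts=cv2.findContours((l==i).astype(np.uint8),cv2.RETR_EXTERNAL,cv2.CHAIN_APPROX_NONE)[0][0][:,0]+[225,130]
# model-free: two discs top z=.078; lower half arc points -> circle on z=.078 plane
lo=pts[pts[:,1]>195]
P=np.array([onz(KT,p,.078)[:2] for p in lo]); A=np.c_[2*P,np.ones(len(P))]; x=np.linalg.lstsq(A,(P**2).sum(1),rcond=None)[0]
print("centre",x[:2],"r",np.sqrt(x[2]+x[:2]@x[:2]),len(P))
# skirt
h=cv2.inRange(hsv,(0,0,110),(180,70,255)); h[:130]=0;h[240:]=0;h[:,:225]=0;h[:,325:]=0
p2=cv2.findContours(h,cv2.RETR_EXTERNAL,cv2.CHAIN_APPROX_NONE)[0]; p2=max(p2,key=cv2.contourArea); e=cv2.fitEllipse(cv2.convexHull(p2)); print("skirt",e,onz(KT,e[0],.03))
print("tri",)
plan((x[0],x[1],.062),-1.178)
E
```

```text
[ 251  167   47   55 1965]
centre [0.51725534 0.28035222] r 0.01787807688855607 71
skirt ((274.6710205078125, 181.8041534423828), (84.83604431152344, 85.52742004394531), 129.09584045410156) [0.51905739 0.28078076 0.03      ]
tri
t 7.97 shift [ 0.0013 -0.0025  0.1401] turn [ 0.0008  0.0021 -0.0011] deg 0.1 rows 3.4
```

The wrist view shows the head's knob at about (275,195), and the scene view shows the collar flat on the mill. I'll descend over the knob.

Request:
apply_moves(
  series="0.0015 -0.002 0.03 0 0 0 1;0.0015 -0.002 0.06 0 0 0 1;0.0015 -0.002 0.09 0 0 0 1;0.0015 -0.002 0.12 0 0 0 1;0.0015 -0.002 0.135 0 0 0 1;0.0015 -0.002 0.14 0 0 0 1;0.0015 -0.002 0.14 0 0 0 1;0.0015 -0.002 0.14 0 0 0 1",
  force=80,
)

```text
t: 8.63
ee_pos: [0.5187, 0.2806, 0.2183]
eef_rot: [-3.082, -0.61, -0.001]
contact_force: [0.4, 0.0, 0.1]
grip_width: 0.0858
```

Request:
apply_moves(
  series="0 0 0 0 0 0 0.2;0 0 0 0 0 0 0.2;0 0 0 0 0 0 0.2;0 0 0 0 0 0 0.2;0 0 0 0 0 0 0.2;0 0 0 0 0 0 0.2;0 0 0 0 0 0 0.2;0 0 0 0 0 0 0.2",
)

```text
t: 9.3
ee_pos: [0.5183, 0.2818, 0.2192]
eef_rot: [-3.081, -0.613, -0.004]
contact_force: [0.1, -0.6, 5.2]
grip_width: 0.0383
```

```bash
python3 - <<'E'
from h import *
s=status.read_state(); im=eyes.grab_frame("wrist"); cv2.imwrite("pics/w9.png",im[:,:,::-1])
print(s["t"],s["ee_pos"],s["eef_rot"],s["grip_width"],s["contact_force"])
E
```

```text
9.3 [0.51834782 0.28175094 0.21919279] [-3.08067318 -0.61343776 -0.00412802] 0.03830286940756327 [ 0.13573528 -0.58544202  5.18795161]
```

View pics/w9.png

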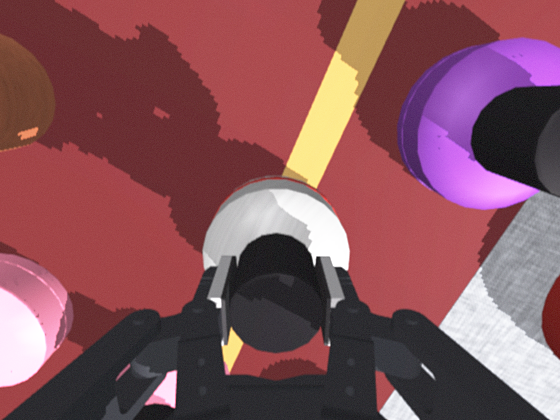

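The knob is between the pads, with its top centre near (276,312), at a width of 38 mm. I'll lift it and measure where the head sits in the tool frame.

Request:
apply_moves(
  series="0 0 -0.015 0 0 0 0.2;0 0 -0.04 0 0 0 0.2;0 0 -0.08 0 0 0 0.2;0 0 -0.11 0 0 0 0.2;0 0 -0.14 0 0 0 0.2;0 0 -0.145 0 0 0 0.2;0 0 -0.145 0 0 0 0.2;0 0 -0.145 0 0 0 0.2",
)

```text
t: 10.02
ee_pos: [0.5172, 0.2813, 0.362]
eef_rot: [3.081, 0.613, -0.002]
contact_force: [-0.4, -0.0, -3.3]
grip_width: 0.0383
```

```bash
python3 - <<'E'
from h import *
s=status.read_state(); im=eyes.grab_frame("wrist"); cv2.imwrite("pics/w10.png",im[:,:,::-1])
a=eyes.grab_frame("side");cv2.imwrite("pics/d10f.png",a[:,:,::-1])
cv2.imwrite("pics/d10.png",cv2.resize(a[100:230,200:340],None,fx=4,fy=4,interpolation=cv2.INTER_CUBIC)[:,:,::-1])
print(s["t"],s["ee_pos"],s["eef_rot"],s["grip_width"],s["contact_force"],s["torque"])
K=eyes.calibration("wrist"); T=(K["camera_matrix"],K["tool_from_camera"])
g=cv2.cvtColor(im,cv2.COLOR_RGB2GRAY)
print([(v,int(g[v,276])) for v in range(335,362,2)],[(u,int(g[315,u])) for u in range(222,240,2)],[(u,int(g[315,u])) for u in range(316,334,2)])
for uv in((276,352),(276,344)): print(onz(T,uv,.1412))
# skirt ellipse bits
hsv=cv2.cvtColor(im,cv2.COLOR_RGB2HSV)
plan((.5641,.0397,.3542-.1547),-1.178)
E
```

```text
10.0167 [0.51723535 0.28130118 0.36203412] [ 3.08093862e+00  6.13296741e-01 -1.51122465e-03] 0.038271006448946314 [-0.37678783 -0.0386099  -3.28728096] [ 0.01824193  0.0372905  -0.0481891 ]
[(335, 52), (337, 43), (339, 49), (341, 47), (343, 53), (345, 55), (347, 47), (349, 49), (351, 48), (353, 76), (355, 90), (357, 87), (359, 93), (361, 86)] [(222, 94), (224, 98), (226, 59), (228, 44), (230, 48), (232, 48), (234, 48), (236, 50), (238, 51)] [(316, 29), (318, 34), (320, 39), (322, 30), (324, 31), (326, 47), (328, 56), (330, 41), (332, 28)]
[-2.06009327e-02 -1.86635949e-05  1.41200000e-01]
[-1.63966687e-02 -1.87565010e-05  1.41200000e-01]
t 10.12 shift [-0.0488  0.2411  0.0064] turn [0.0001 0.0046 0.0001] deg 0.3 rows 5.9
```

View pics/w10.png

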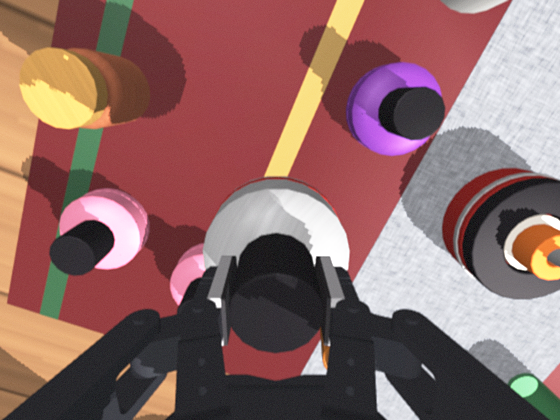

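View pics/d10.png

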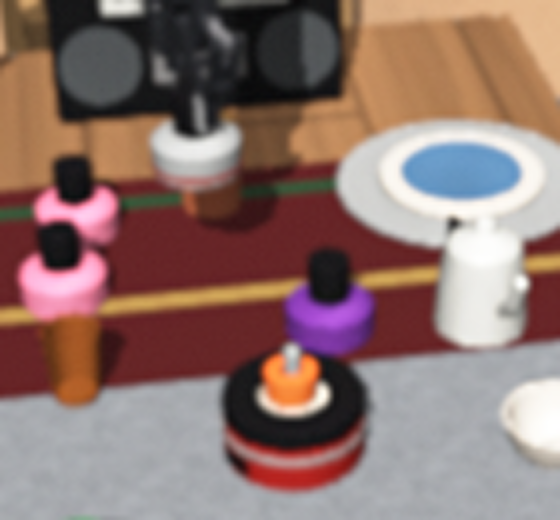

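Request:
apply_moves(
  series="-0.0085 0.04 0 0 0 0 0.2;-0.0165 0.08 0 0 0 0 0.2;-0.025 0.12 0 0 0 0 0.2;-0.033 0.16 0 0 0 0 0.2;-0.041 0.2 0 0 0 0 0.2;-0.0455 0.225 0 0 0 0 0.2;-0.048 0.241 0 0 0 0 0.2;-0.048 0.241 0.01 0 0.0045 0 0.2;-0.048 0.241 0.02 0 0.0045 0 0.2;-0.048 0.241 0.025 0 0.0045 0 0.2;-0.048 0.241 0.025 0 0.0045 0 0.2;-0.048 0.241 0.025 0 0.0045 0 0.2",
)

```text
t: 11.12
ee_pos: [0.5652, 0.0412, 0.3363]
eef_rot: [-3.079, -0.614, -0.002]
contact_force: [0.2, 0.1, -2.8]
grip_width: 0.0387
```

```bash
python3 - <<'E'
from h import *
s=status.read_state()
print(s["t"],s["ee_pos"],s["eef_rot"],s["grip_width"],s["contact_force"],s["torque"])
a=eyes.grab_frame("side");b=eyes.grab_frame("scene");cv2.imwrite("pics/d11f.png",a[:,:,::-1]);cv2.imwrite("pics/s11f.png",b[:,:,::-1])
f=lambda im,x,y:cv2.resize(im[y:y+80,x:x+70],None,fx=5.5,fy=5.5,interpolation=cv2.INTER_CUBIC)[:,:,::-1]
cv2.imwrite("pics/z11.png",np.hstack([f(a,238,148),f(b,245,155)]))
plan((.5647,.0399,.3332-.1547),-1.178)
for KT in (cal("side"),cal("scene")):
    print(proj(KT,(.5641,.0397,.103)),proj(KT,(.5641,.0397,.083)))
    x=KT[1][:3,0]*[1,1,0];x/=np.linalg.norm(x)
    c=np.r_[s["ee_pos"][:2]-.0006*np.array([.92,.38]),s["ee_pos"][2]-.2192]
    for z in (.0,.03): print([proj(KT,c+[0,0,z]+k*.04*x).round(1).tolist() for k in(-1,0,1)])
E
```

```text
11.1167 [0.56521998 0.04117286 0.33626989] [-3.07925208e+00 -6.14435032e-01 -1.88297243e-03] 0.03870609780552353 [ 0.21879608  0.0862641  -2.75434503] [ 0.03199808 -0.0457581   0.00687953]
t 11.22 shift [-0.0015  0.0008  0.0044] turn [-0.0002 -0.0043  0.0012] deg 0.3 rows 0.1
[272.44274134 186.29323853] [272.60222066 191.3003407 ]
[[260.0, 182.6], [272.4, 182.5], [284.9, 182.4]]
[[259.6, 174.8], [272.2, 174.7], [284.8, 174.6]]
[279.02140664 189.982874  ] [279.03946111 195.44876692]
[[264.1, 185.8], [279.4, 185.9], [294.8, 185.9]]
[[263.8, 177.3], [279.4, 177.3], [295.0, 177.4]]
```

View pics/z11.png

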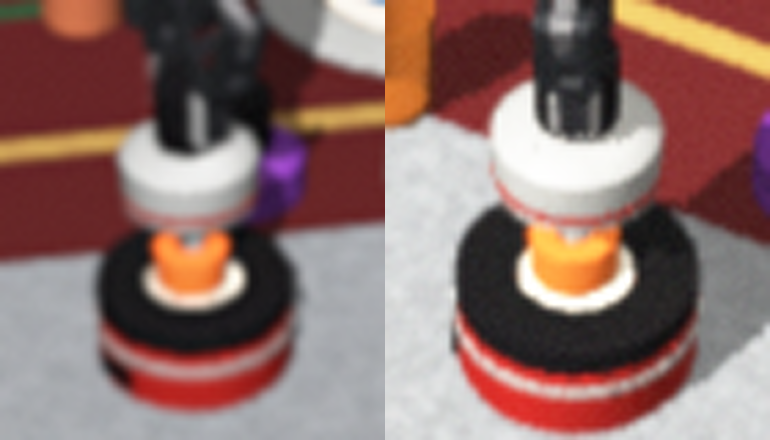

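The head is centred over the shaft in the side view (272.4 against 272.5) and about 0.7 px off in the scene view, which matches the correction I planned. I'll apply it and lower onto the tip.

Request:
apply_moves(
  series="-0.0015 0.0008 0 0 -0.004 0 0.2;-0.0015 0.0008 0 0 -0.004 0 0.2;-0.0015 0.0008 0.006 0 -0.004 0 0.2;-0.0015 0.0008 0.01 0 -0.004 0 0.2;-0.0015 0.0008 0.013 0 -0.004 0 0.2;-0.0015 0.0008 0.016 0 -0.004 0 0.2;-0.0015 0.0008 0.019 0 -0.004 0 0.2;-0.0015 0.0008 0.019 0 -0.004 0 0.2",
)

```text
t: 11.88
ee_pos: [0.5649, 0.0393, 0.3181]
eef_rot: [-3.081, -0.613, -0.001]
contact_force: [1.6, 1.0, -3.4]
grip_width: 0.038
```

```bash
python3 - <<'E'
from h import *
s=status.read_state()
print(s["t"],s["ee_pos"],"underside",s["ee_pos"][2]-.2192,s["eef_rot"],s["grip_width"],s["contact_force"],s["torque"].round(2))
E
```

```text
11.8833 [0.56494973 0.03930263 0.31806001] underside 0.09886001108837134 [-3.08065408e+00 -6.12549773e-01 -1.00178791e-03] 0.03796608531353886 [ 1.63504596  0.95405904 -3.42905116] [ 0.19 -0.16  0.  ]
```

The underside has passed the tip with no vertical load, so the socket is on the shaft. I'll continue down.

Request:
apply_moves(
  series="0.0005 0 0.003 0 0 0 0.2;0.0005 0 0.006 0 0 0 0.2;0.0005 0 0.009 0 0 0 0.2;0.0005 0 0.012 0 0 0 0.2;0.0005 0 0.014 0 0 0 0.2;0.0005 0 0.014 0 0 0 0.2",
)

```text
t: 12.38
ee_pos: [0.5652, 0.0394, 0.3042]
eef_rot: [-3.081, -0.613, -0.0]
contact_force: [1.1, 1.7, -2.9]
grip_width: 0.038
```

```bash
python3 - <<'E'
from h import *
s=status.read_state()
print(s["t"],s["ee_pos"],"underside",s["ee_pos"][2]-.2192,s["eef_rot"],s["grip_width"],s["contact_force"],s["torque"].round(2))
a=eyes.grab_frame("side");b=eyes.grab_frame("scene")
f=lambda im,x,y:cv2.resize(im[y:y+80,x:x+70],None,fx=5.5,fy=5.5,interpolation=cv2.INTER_CUBIC)[:,:,::-1]
cv2.imwrite("pics/z12.png",np.hstack([f(a,238,148),f(b,245,155)]))
E
```

```text
12.3833 [0.56523685 0.03943104 0.30416689] underside 0.08496688851929163 [-3.08085715e+00 -6.12800301e-01 -2.32536345e-04] 0.038003369391077416 [ 1.10002157  1.73679066 -2.8538894 ] [ 0.18 -0.21  0.01]
```

View pics/z12.png

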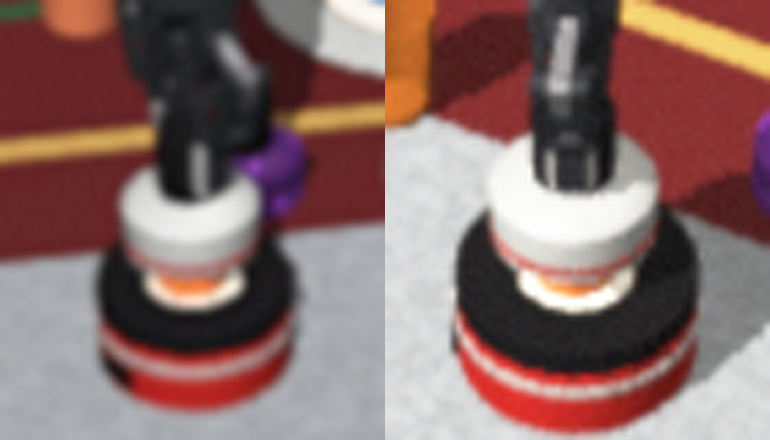

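The head sits on the shaft just above the collar, with the collar still flat on the plate. I'll seat it, then press in small steps.

Request:
apply_moves(
  series="0.0003 -0.0003 0.001 0 0 0 0.2;0.0003 -0.0003 0.002 0 0 0 0.2;0.0003 -0.0003 0.003 0 0 0 0.2;0.0003 -0.0003 0.003 0 0 0 0.2;0.0003 -0.0003 0.003 0 0 0 0.2",
  force=100,
)

```text
t: 12.9
ee_pos: [0.5653, 0.0397, 0.3023]
eef_rot: [3.081, 0.613, 0.001]
contact_force: [-1.3, -0.2, 3.1]
grip_width: 0.0379
```

Request:
apply_moves(
  series="0 0 0.001 0 0 0 0.2;0 0 0.002 0 0 0 0.2;0 0 0.003 0 0 0 0.2;0 0 0.004 0 0 0 0.2;0 0 0.004 0 0 0 0.2;0 0 0.004 0 0 0 0.2",
)

```text
t: 13.4
ee_pos: [0.5654, 0.0397, 0.2986]
eef_rot: [3.081, 0.613, 0.002]
contact_force: [-3.1, 0.1, 7.8]
grip_width: 0.0378
```

Request:
apply_moves(
  series="0 0 0.001 0 0 0 0.2;0 0 0.002 0 0 0 0.2;0 0 0.003 0 0 0 0.2;0 0 0.004 0 0 0 0.2;0 0 0.004 0 0 0 0.2;0 0 0.004 0 0 0 0.2",
)

```text
t: 13.9
ee_pos: [0.5654, 0.0398, 0.2962]
eef_rot: [3.081, 0.613, 0.004]
contact_force: [-4.6, -1.2, 17.0]
grip_width: 0.038
```

Request:
apply_moves(
  series="0 0 0.001 0 0 0 0.2;0 0 0.002 0 0 0 0.2;0 0 0.002 0 0 0 0.2;0 0 0.002 0 0 0 0.2;0 0 0.002 0 0 0 0.2;0 0 0.002 0 0 0 0.2",
)

```text
t: 14.4
ee_pos: [0.5654, 0.0399, 0.2961]
eef_rot: [3.081, 0.613, 0.006]
contact_force: [-7.1, 0.0, 29.8]
grip_width: 0.0378
```

```bash
python3 - <<'E'
from h import *
s=status.read_state()
print(s["t"],s["ee_pos"],"underside",s["ee_pos"][2]-.2192,s["eef_rot"],s["grip_width"],s["contact_force"],s["torque"].round(2),s["qd"].round(3))
a=eyes.grab_frame("side");b=eyes.grab_frame("scene");w=eyes.grab_frame("wrist")
cv2.imwrite("pics/w13.png",w[:,:,::-1]);cv2.imwrite("pics/s13.png",b[:,:,::-1])
f=lambda im,x,y:cv2.resize(im[y:y+80,x:x+70],None,fx=5.5,fy=5.5,interpolation=cv2.INTER_CUBIC)[:,:,::-1]
cv2.imwrite("pics/z13.png",np.hstack([f(a,238,148),f(b,245,155)]))
E
```

```text
14.4 [0.5654204  0.03987073 0.29610106] underside 0.07690106331504493 [3.08075516 0.61300491 0.00626802] 0.037778301079320065 [-7.1318878   0.03966199 29.78946085] [ 0.17  1.74 -0.01] [-0.001 -0.001 -0.    -0.    -0.001  0.001]
```

View pics/z13.png

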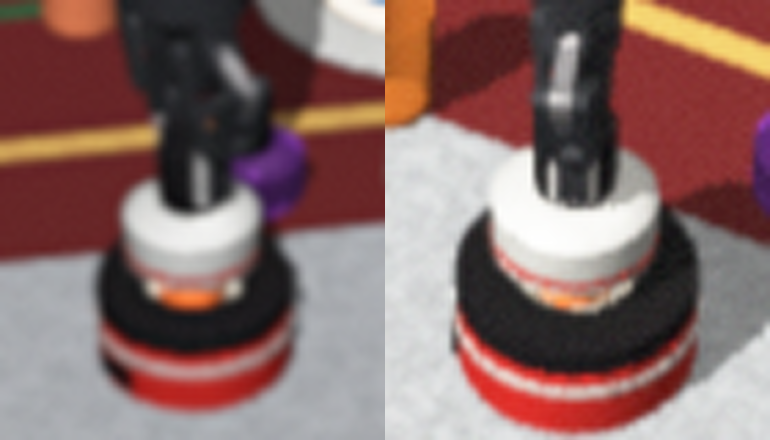

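View pics/w13.png

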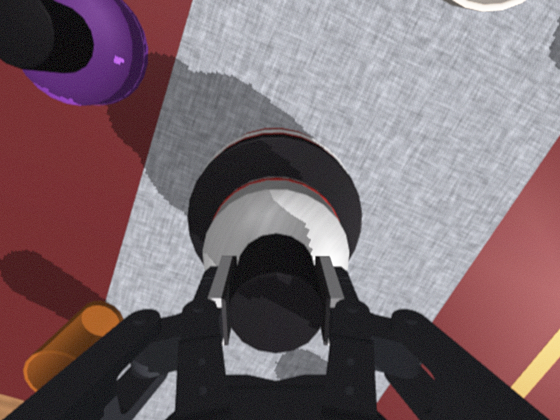

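View pics/s13.png

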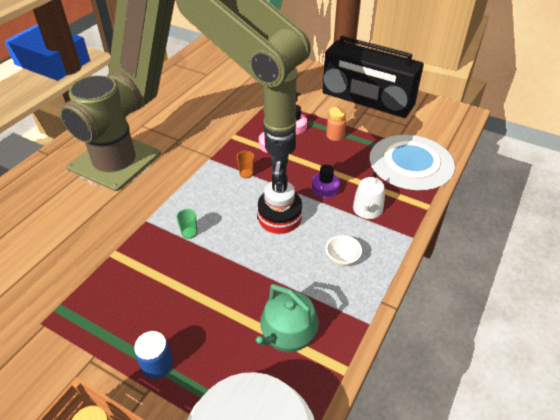

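The last 2 mm of commanded travel gave no further motion: the underside stayed at 76.9 mm and the force rose to 30 N, so the switch is at its stop. The pictures show the head upright on the collar and the other things in place. I'll hand in.

```bash
python3 - <<'E'
from rig import hand_in, status
print(hand_in()); s=status.read_state(); print(s["t"],s["ee_pos"],s["contact_force"],s["grip_width"])
E
```

```text
the job is handed in; nothing more can be done
None
the job is handed in; nothing more can be done
```

The mill is together and was handed in at about 14.5 s, with the gripper still holding the head by its knob and pressing it down.

- **Collar:** it went over the drive shaft and lies flat on the white switch plate. The side, wrist and scene pictures after release all showed this.
- **Head:** its socket went onto the shaft, it seated on the collar at about 83 mm, and I then pressed it straight down.
- **Last checks:** the head's underside was at 76.9 mm, against 77 mm for fully pressed. A further 2 mm of commanded travel moved it no more, and the push rose from 17 to 30 N, so the switch is at its stop. The knob was held with the grip set to 100 N, 37.8 mm wide. The head looked upright, and the tea things visible in the last scene picture looked unmoved.
- **Disagreements:**
  - A side force of about 7 N and a moment of about 1.7 N m went with the final press.
  - The gripper read 1.5 to 2 mm narrower than the nominal collar and knob widths.
  - One early fit of the mill's rim put its centre about 5 mm off because of shadow. I set it aside in favour of the shaft-tip sightings, which agreed to within 1 to 3 mm.
- **Not checked:** after handing in, the state could no longer be read, so nothing is confirmed past that moment.

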